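# Set up the bar stand in order of height

### The arm

A 6-joint arm with a two-finger parallel gripper is mounted at the origin on a cart in front of the work surface, level with it; the furniture and walls round the work are solid. World frame = base frame: x ahead of the robot, y to its left, z up, the work surface at z = 0. Lengths are in mm, angles in rad, forces in N, time in s.
With the tool pointing down it reaches from about 425 to 925 mm from the base axis. Payload 12.5 kg.
Tool frame: the origin (TCP) lies where the fingers leave the gripper's body, on its centre line; the fingertips stand 73 mm ahead of it and the grasp point (between the pads) lies 54 mm ahead of it (arm.tip_extent is the distance from the TCP to the fingertips, in mm); z points along the fingers, y is the direction in which the jaws open and shut (so a half turn about z gives the same grasp; the last joint's range is limited). The gripper opens to 85 mm and grips with 20 to 120 N. Pads are 22 mm wide; open, the fingers measure 114 mm over their backs; the gripper's body (76 mm by 85 mm) begins 54 mm behind the grasp point. The pads swing forward as they close: fully open they stand 13 mm farther back than shut.
Start: joints at [-1.418, 0.491, 1.559, -0, 1.092, -0.106], TCP at [159.972, -604.19, 303.927] pointing down, gripper open.
Joint ranges: [-3.1, 3.1], [-0.84, 2.19], [0.05, 2.79], [-1.13, 4.28], [0.06, 2.93], [-2.69, 2.69]. Speed limits (rad/s): [2.22, 2.22, 2.79, 3.14, 3.14, 3.14].

### API

Orientations are given as [roll, pitch, yaw] about the fixed x, y, z axes, in that order (R = Rz(yaw) Ry(pitch) Rx(roll)).
In Python, from bench import arm, kin, cams gives the robot as it stands. Calls block until the motion is done:
- arm.goto(position, orientation): joint-space move of the TCP to a pose.
- arm.line_to(position, feed=150, ori=None, contact_N=None): straight line of the TCP; ori=None keeps the orientation; feed is the mean speed in mm/s. With contact_N (N) it stops when the force on the tool has changed by that much, and returns True; else False.
- arm.goto_joints(angles): joint-space move.
- arm.set_gripper(opening): finger opening in mm; the grip force is fixed at half the most; returns when the fingers have stopped.
- arm.dwell(seconds).
- kin.ik(position, orientation): joint angles nearest the present ones, or None.
- arm.sense(): the state.
- cams.capture(name): name is "scene" or "side" or "wrist"; returns (picture, depth): 384x512x3 uint8, blue, green, red; 384x512 float32, mm along the optical axis (not along the pixel's ray), 0 where there is no reading.
- cams.camera_info(name): a dict with "camera_matrix" (3x3 intrinsics, pixels), "T" (4x4, takes a point from camera to world coordinates). Camera axes: x right, y up, looking along -z (the intrinsics and any distortion apply to the point x, -y, -z); pixel columns grow to the right and rows downward; lengths in mm; the calibration is good to about 2 mm. A picture is of the moment at which its call begins: read the wrist's pose just before it. camera_info takes no time and is no camera call; for the wrist camera it gives the pose at the moment of the call.
A pose or a line that the arm cannot do raises arm.MotionError and nothing moves.
- arm.sign_off(): hands the job in, once; it reports no verdict.
The state is a dict: "time": time; "qpos": joint angles; "qd": joint speeds; "tau": joint torques, N m; "tool_pos": TCP position; "tcp_rot": TCP orientation; "wrist_force": force on the tool from outside, world axes, zero at the start; "ft_torque": the same for the moment, N m; "opening": finger opening in mm.
Only numpy, scipy, OpenCV 4.12 (cv2) and the standard library are available. Lean on these libraries where they do the work, as an engineer would, in place of code of your own. Each camera call takes 0.05 s, during which the arm holds its last target.

### The job

Set up the cocktail station: stand the steel shaker, the two dropper bottles and the steel jigger upright in the wells of the wooden bar stand, in order of height, the tallest in the widest well down to the shortest in the narrowest, each resting on the well's cork floor. Set each one down rather than dropping it, knock nothing over, and leave the winged corkscrew and the steel wine stopper where they stand.

Things in the scene. Friction and masses are not known exactly. Their poses are not given: they have to be found in the camera images.
- shaker: Cocktail shaker of bare steel with its cap on (the cap does not come off), upright, round; 217 mm tall, widest 70 mm at the shoulder (z 145 to 178), the body counts as a 66 mm cylinder right down to the foot; cap 40 mm wide from z 179 to 217, a good place to grip from above. About 0.38 kg. Origin: centre of its underside, z up.
- amber_bottle: The larger dropper bottle, glass with orange-amber contents and a black dropper top, upright, round; 142 mm tall, body 47 mm wide up to z 76; above that the black neck and dropper top, a round grip 25 mm wide from z 78 to 120 (take it there: taken low round the body, the dropper top would strike a gripper's palm). About 0.19 kg. Origin: centre of its underside, z up.
- green_bottle: The smaller dropper bottle, glass with olive-green contents and a black dropper top, upright, round; 132 mm tall, body 42 mm wide up to z 68; above that the black neck and dropper top, a round grip 25 mm wide from z 70 to 110 (take it there: taken low round the body, the dropper top would strike a gripper's palm). About 0.16 kg. Origin: centre of its underside, z up.
- jigger: Double-ended measuring jigger of bare steel, hourglass shaped, upright; 88 mm tall, upper rim 44 mm wide, foot 36 mm wide, thin waist at z 37; can be gripped by the upper cup just under the rim. About 0.07 kg. Origin: centre of its underside, z up.
- well_widest: Fixed round target: the widest of the four wells of the dark wooden bar stand, bore 78 mm wide, 16 mm deep below the board's top (3 mm bevel at the mouth), with a cork floor. It lies at one end of the row, the nearest other well 90 mm away between centres. Origin: centre of the cork floor, 17 mm above the worktop; board top 33 mm above the worktop. z up; +y runs along the row from the narrowest towards the widest well, x across the board.
- well_second: Fixed round target: the second widest of the four wells of the dark wooden bar stand, bore 57 mm wide, 16 mm deep below the board's top (3 mm bevel at the mouth), with a cork floor. Second in the row; its neighbours lie 90 mm and 80 mm away between centres. Origin: centre of the cork floor, 17 mm above the worktop; board top 33 mm above the worktop. z up; +y runs along the row from the narrowest towards the widest well, x across the board.
- well_third: Fixed round target: the third widest of the four wells of the dark wooden bar stand, bore 52 mm wide, 16 mm deep below the board's top (3 mm bevel at the mouth), with a cork floor. Third in the row; its neighbours lie 80 mm and 75 mm away between centres. Origin: centre of the cork floor, 17 mm above the worktop; board top 33 mm above the worktop. z up; +y runs along the row from the narrowest towards the widest well, x across the board.
- well_narrowest: Fixed round target: the narrowest of the four wells of the dark wooden bar stand, bore 47 mm wide, 16 mm deep below the board's top (3 mm bevel at the mouth), with a cork floor. It lies at the other end of the row, the nearest other well 75 mm away between centres. Origin: centre of the cork floor, 17 mm above the worktop; board top 33 mm above the worktop. z up; +y runs along the row from the narrowest towards the widest well, x across the board.
- corkscrew: Bystander: steel corkscrew with two wings, standing upright on its bell, 41x64 mm in plan and 166 mm tall, loose. Origin: centre of its underside, z up.
- wine_stopper: Bystander: small steel wine stopper standing on its ball, 37 mm wide, 73 mm tall, loose. Origin: centre of its underside, z up.

How it is judged (in metres and radians):
At the end, for the whole second after the job is handed in: From widest to narrowest well: shaker, amber bottle, green bottle, jigger; each within 8 mm of the well's centre, foot within 4 mm of the cork, within 0.06 rad of upright, at rest. Corkscrew and wine stopper still upright (0.1 rad) and within 30 mm of their start (horizontal distance between shaker and well_widest below 0.008 m and z of shaker in the frame of well_widest below 0.004 m and angle between each of shaker, amber_bottle, green_bottle, jigger's own z axis and vertical below 0.06 rad and linear speed of each of shaker, amber_bottle, green_bottle, jigger below 0.02 m/s and angular speed of each of shaker, amber_bottle, green_bottle, jigger below 0.2 rad/s and horizontal distance between amber_bottle and well_second below 0.008 m and z of amber_bottle in the frame of well_second below 0.004 m and horizontal distance between green_bottle and well_third below 0.008 m and z of green_bottle in the frame of well_third below 0.004 m and horizontal distance between jigger and well_narrowest below 0.008 m and z of jigger in the frame of well_narrowest below 0.004 m and distance of each of corkscrew, wine_stopper from where it was at the start of the episode below 0.03 m and angle between each of corkscrew, wine_stopper's own z axis and vertical below 0.1 rad); the robot touches nothing.
It fails at once if the shaker, a bottle or the jigger is knocked over (leans more than 0.7 rad) (angle between any of shaker, amber_bottle, green_bottle, jigger's own z axis and vertical above 0.7 rad).
It fails at once if one of them is dropped into its well (faster than 0.6 m/s within 30 mm of the cork) ((horizontal distance between shaker and well_widest below 0.02 m and z of shaker in the frame of well_widest below 0.03 m and linear speed of shaker above 0.6 m/s) or (horizontal distance between amber_bottle and well_second below 0.02 m and z of amber_bottle in the frame of well_second below 0.03 m and linear speed of amber_bottle above 0.6 m/s) or (horizontal distance between green_bottle and well_third below 0.02 m and z of green_bottle in the frame of well_third below 0.03 m and linear speed of green_bottle above 0.6 m/s) or (horizontal distance between jigger and well_narrowest below 0.02 m and z of jigger in the frame of well_narrowest below 0.03 m and linear speed of jigger above 0.6 m/s)).
It fails at once if the corkscrew is moved more than 30 mm or knocked over (distance of corkscrew from where it was at the start of the episode above 0.03 m or angle between corkscrew's own z axis and vertical above 0.5 rad).
It fails at once if the wine stopper is moved more than 30 mm or knocked over (distance of wine_stopper from where it was at the start of the episode above 0.03 m or angle between wine_stopper's own z axis and vertical above 0.5 rad).
It also fails if it takes over 115 s, if anything falls off the work surface, if the arm or the gripper's body presses on something with over 40 N, if the wrist force passes 120 N, or if a joint passes its speed limit or range.

## Working session

There is one attempt and no reset: what is moved stays moved. The work goes in short steps, each a Python script; the robot and the scene stay as the last script left them, time stands still between calls to the robot, and variables do not carry over. Pictures are saved under pics/ and viewed, and the job is handed in when it is done.

```bash
ls; mkdir -p pics
cat > h.py <<'E'
from bench import arm,kin,cams
import numpy as np,cv2
def cap(n,f):
    info=cams.camera_info(n); p,d=cams.capture(n); cv2.imwrite(f'pics/{f}.png',p); np.savez(f'pics/{f}.npz',p=p,d=d,K=info['camera_matrix'],T=info['T']); return p,d,info
def cloud(f):
    z=np.load(f'pics/{f}.npz'); d=z['d'];K=z['K'];T=z['T']
    v,u=np.mgrid[:d.shape[0],:d.shape[1]]
    x=(u-K[0,2])/K[0,0]*d; y=(v-K[1,2])/K[1,1]*d
    P=np.stack([x,-y,-d,np.ones_like(d)],-1)@T.T
    P=P[...,:3]; P[d==0]=np.nan
    return P,z['p']
E
python3 - <<'E'
from h import *
for n in ['scene','side','wrist']:
    p,d,i=cap(n,n+'0'); print(n,i['T'].round(2).tolist(),i['camera_matrix'].round(1).tolist(),[k for k in i],(d==0).mean())
print(arm.sense())
E
```

```text
pics
scene [[-0.75, 0.29, -0.6, -344.0], [-0.66, -0.35, 0.66, 904.68], [-0.01, 0.89, 0.45, 681.14], [0.0, 0.0, 0.0, 1.0]] [[491.0, 0.0, 259.1], [0.0, 491.0, 190.4], [0.0, 0.0, 1.0]] ['camera_matrix', 'T'] 0.0040130615234375
side [[-0.61, 0.59, -0.53, -221.13], [-0.79, -0.46, 0.4, 513.85], [-0.01, 0.66, 0.75, 1022.19], [0.0, 0.0, 0.0, 1.0]] [[416.6, 0.0, 259.0], [0.0, 416.6, 199.9], [0.0, 0.0, 1.0]] ['camera_matrix', 'T'] 0.004002888997395833
wrist [[0.26, 0.93, 0.28, 230.69], [-0.97, 0.25, 0.07, -584.62], [-0.0, -0.29, 0.96, 373.68], [0.0, 0.0, 0.0, 1.0]] [[284.1, 0.0, 258.7], [0.0, 284.1, 190.0], [0.0, 0.0, 1.0]] ['camera_matrix', 'T'] 0.004007975260416667
{'time': 0.15, 'qpos': array([-1.41759886e+00,  4.91379169e-01,  1.55930312e+00,  4.25437542e-05,
        1.09166921e+00, -1.05575514e-01]), 'qd': array([-0.00142548, -0.00267495, -0.00101974, -0.00077246,  0.00043137,
        0.00016841]), 'tau': array([ 1.48048137e-03, -6.18707371e+01, -2.61690938e+01, -1.24791668e-04,
        3.18521663e-03,  1.56799331e-05]), 'tool_pos': array([ 159.9625305 , -604.08151628,  303.49018927]), 'tcp_rot': array([-3.14084202e+00, -1.17494405e-04,  2.58753305e-01]), 'wrist_force': array([-0.15507938, -0.92017026,  0.25170269]), 'ft_torque': array([ 0.01939369, -0.03578703,  0.0268461 ]), 'opening': 85.44913422679966}
```

View pics/scene0.png

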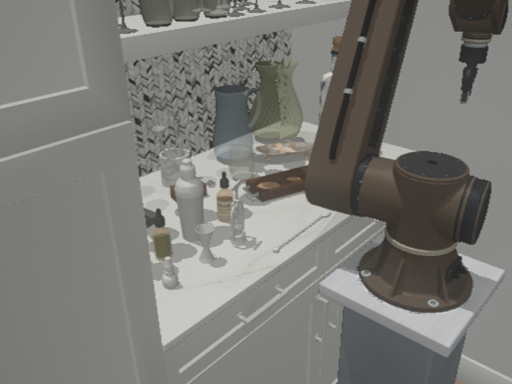

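View pics/side0.png

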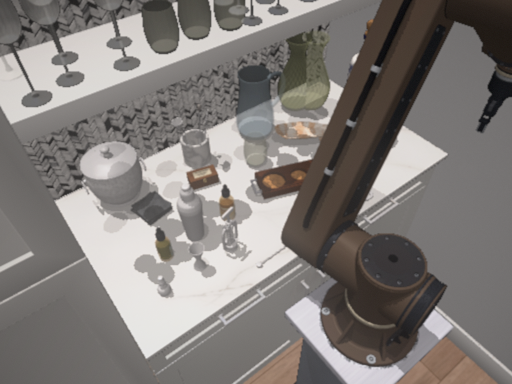

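View pics/wrist0.png

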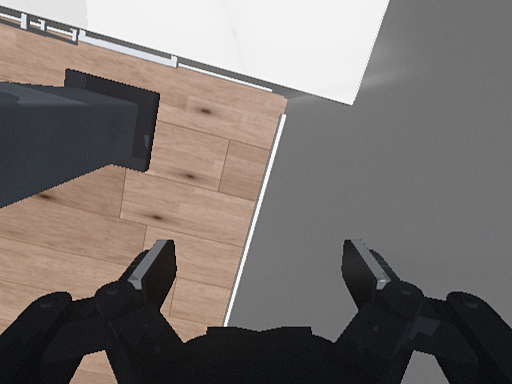

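The scene and side views show the shaker (side ~190,212), amber bottle (226,205), green bottle (163,245), jigger (199,257), corkscrew (230,230) and stopper (163,286). The stand is around (285,178), partly behind the arm.

Run:
```python
from h import *
P,p=cloud('side0')
for n,u,v in [('shakercap',186,190),('shbody',192,212),('amber',226,193),('amberbody',227,210),('green',160,235),('greenbody',164,250),('jig',198,250),('cork',230,215),('stop',163,282),('tray',260,186),('trayw',273,181),('trayw2',300,175),('shelf',100,80),('shelf edge',250,40),('counter',150,300),('small',202,178),('black',152,207),('pot',112,165),('jug',255,100),('arm',330,190)]:
    print(n,P[v,u].round(0))
# height map ortho view
x0,x1,y0,y1=200,1000,-600,600
for nm in ['side0','scene0']:
    P,p=cloud(nm)
    q=P.reshape(-1,3);c=p.reshape(-1,3)
    m=np.isfinite(q[:,0])&(q[:,2]>-30)&(q[:,2]<260)
    q=q[m];c=c[m];o=np.argsort(q[:,2]);q=q[o];c=c[o]
    im=np.zeros((800,800,3),np.uint8)
    i=((1000-q[:,0])).astype(int);j=(400-q[:,1]).astype(int)
    k=(i>=0)&(i<799)&(j>=0)&(j<799)
    for di in (0,1):
        for dj in (0,1): im[i[k]+di,j[k]+dj]=c[k]
    cv2.imwrite(f'pics/ortho_{nm}.png',im[200:800])
```

```text
shakercap [501. 216. 210.]
shbody [479. 221. 143.]
amber [499.  96. 119.]
amberbody [409. 150. 166.]
green [490. 321. 109.]
greenbody [476. 327.  58.]
jig [413. 254.  65.]
cork [487.  96.  29.]
stop [389. 378.  56.]
tray [525. -49.  33.]
trayw [ 527. -105.   19.]
trayw2 [ 492. -195.   19.]
shelf [658. 300. 499.]
shelf edge [622. -95. 480.]
counter [396. 425.   0.]
small [668.  83.  39.]
black [667. 271.  27.]
pot [764. 321. 166.]
jug [ 748. -201.  178.]
arm [177.  23. 358.]
```

Run:
```python
import cv2
a=cv2.imread('pics/side0.png')[140:310,130:350]; cv2.imwrite('pics/sidecrop.png',cv2.resize(a,None,fx=3.5,fy=3.5,interpolation=cv2.INTER_CUBIC))
```

```text
(no output)
```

View pics/ortho_side0.png

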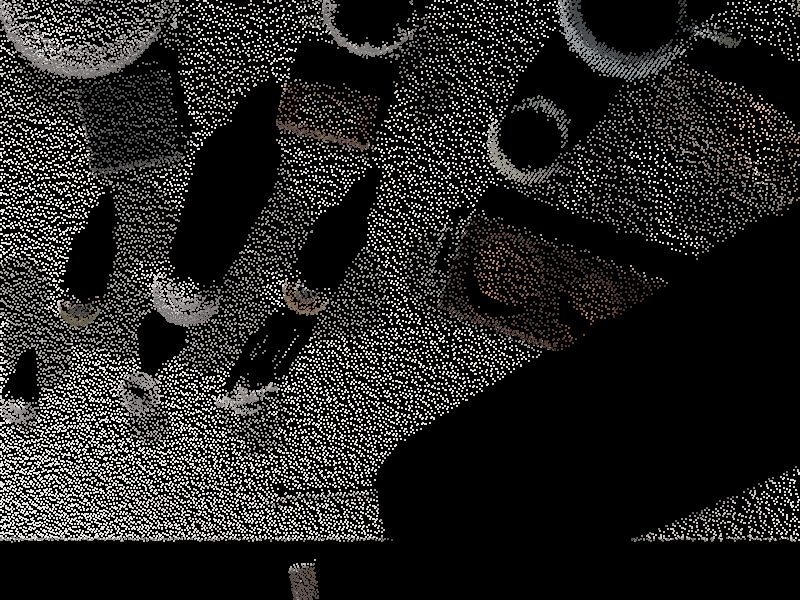

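View pics/sidecrop.png

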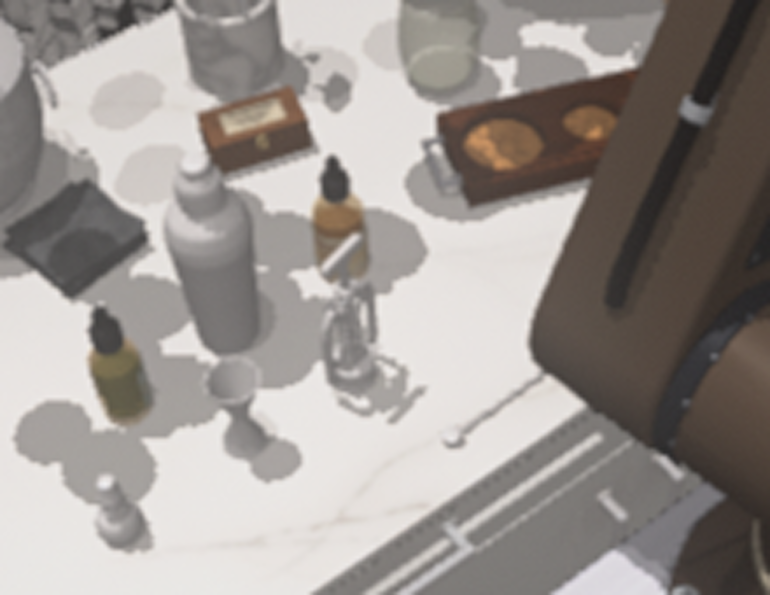

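Run:
```python
from h import *
P,p=cloud('side0')
for u,v in [(355,65),(375,40),(300,90),(300,130),(370,190),(440,150),(340,150)]: print(u,v,P[v,u].round(0))
for f in ['side0','scene0']:
    P,p=cloud(f); q=P.reshape(-1,3); m=np.isfinite(q[:,0])&(q[:,0]>350)&(q[:,2]>230)&(abs(q[:,1])<900)
    # obstacles tall: min x by y-bin
    for y in range(-800,600,100):
        k=m&(q[:,1]>=y)&(q[:,1]<y+100)
        if k.sum()>3: print(f,y,k.sum(),'minx',np.percentile(q[k,0],1).round(0),'z',np.percentile(q[k,2],[1,99]).round(0))
P,p=cloud('scene0')
m=(P[...,0]>330)&(P[...,2]>40)&(P[...,2]<230)&(P[...,1]<-150)&(P[...,1]>-700)
for y in range(-700,-150,50):
    k=m&(P[...,1]>=y)&(P[...,1]<y+50)
    if k.sum()>3: print(y,k.sum(),np.percentile(P[k][:,0],[1,50]).round(0),np.percentile(P[k][:,2],[5,99]).round(0))
```

```text
355 65 [259. -88. 578.]
375 40 [ 246. -118.  626.]
300 90 [ 771. -431.  110.]
300 130 [ 662. -343.   30.]
370 190 [ 308. -343.    3.]
440 150 [ 288. -691.    3.]
340 150 [195.  -9. 443.]
side0 -800 1013 minx 352.0 z [231. 430.]
side0 -700 1272 minx 351.0 z [231. 432.]
side0 -600 540 minx 621.0 z [232. 470.]
side0 -500 974 minx 621.0 z [231. 497.]
side0 -400 858 minx 621.0 z [231. 502.]
side0 -300 1584 minx 621.0 z [231. 514.]
side0 -200 1442 minx 621.0 z [232. 554.]
side0 -100 2247 minx 621.0 z [233. 580.]
side0 0 3039 minx 621.0 z [234. 600.]
side0 100 4487 minx 622.0 z [236. 602.]
side0 200 5040 minx 622.0 z [235. 655.]
side0 300 5707 minx 622.0 z [236. 684.]
side0 400 5034 minx 622.0 z [234. 702.]
side0 500 218 minx 622.0 z [232. 500.]
scene0 -800 1673 minx 351.0 z [233. 500.]
scene0 -700 2478 minx 352.0 z [233. 496.]
scene0 -600 1319 minx 611.0 z [233. 496.]
scene0 -500 1828 minx 621.0 z [231. 500.]
scene0 -400 1465 minx 621.0 z [232. 507.]
scene0 -300 1778 minx 621.0 z [231. 515.]
scene0 -200 1762 minx 621.0 z [232. 523.]
scene0 -100 2342 minx 621.0 z [233. 542.]
scene0 0 2950 minx 621.0 z [234. 548.]
scene0 100 1939 minx 620.0 z [442. 558.]
scene0 200 962 minx 620.0 z [441. 558.]
-700 1390 [332. 435.] [ 50. 229.]
-600 67 [650. 661.] [ 76. 228.]
-550 459 [621. 731.] [ 61. 228.]
-500 991 [726. 768.] [ 56. 228.]
-450 1014 [759. 800.] [ 52. 228.]
-400 244 [790. 822.] [ 45. 227.]
-350 215 [754. 763.] [113. 229.]
-300 336 [727. 829.] [ 65. 230.]
-250 1110 [726. 756.] [ 62. 229.]
-200 1826 [660. 792.] [ 52. 228.]
```

View pics/ortho_scene0.png

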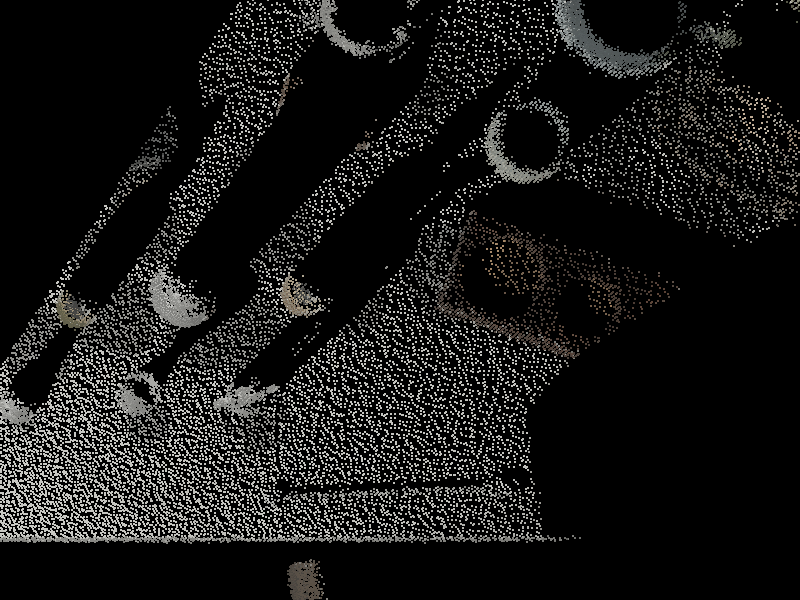

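Run:
```python
from h import *
arm.goto([440,-228,340],[np.pi,0,-0.33]); s=arm.sense(); print(s['time'],s['tool_pos'],s['qpos'].round(2))
cap('wrist','w1'); cap('side','side1'); cap('scene','scene1')
```

```text
1.8667 [ 439.93003831 -228.57707038  339.93443189] [-0.61  0.27  1.82 -0.    1.06  1.29]
```

View pics/w1.png

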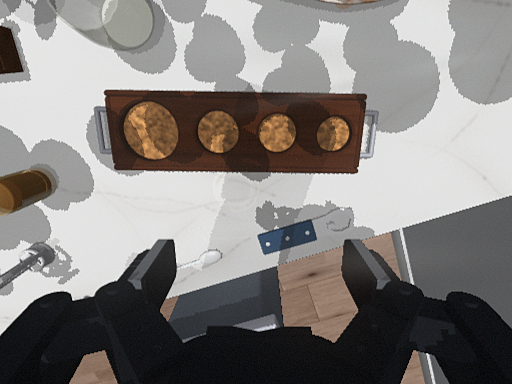

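View pics/side1.png

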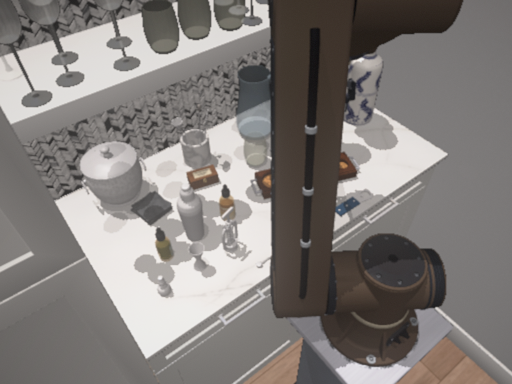

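The wrist view shows all four wells, at about (151,130), (218,131), (277,132) and (333,133), widest at the +y end. I'll fit them, then go and look over the objects.

```bash
cat > wells.py <<'E'
from h import *
def wells(f,cs,rough=None):
    P,p=cloud(f); z=P[...,2]
    out=[]
    for (u,v),D in zip(cs,[78,57,52,47]):
        c=P[v-4:v+5,u-4:u+5].reshape(-1,3); zc=np.nanmedian(c[:,2]); c0=np.nanmedian(c[:,:2],0)
        # drop mask: below 26
        m=((z<28)&(z>5)).astype(np.uint8)
        n,l,st,ce=cv2.connectedComponentsWithStats(m,connectivity=4)
        k=l==l[v,u]
        cn,_=cv2.findContours(k.astype(np.uint8),cv2.RETR_EXTERNAL,cv2.CHAIN_APPROX_NONE)
        pts=max(cn,key=len)[:,0]
        info=np.load(f'pics/{f}.npz');K=info['K'];T=info['T']
        # contour rays onto z=33-1.5 plane
        d=np.c_[(pts[:,0]-K[0,2])/K[0,0],-(pts[:,1]-K[1,2])/K[1,1],-np.ones(len(pts))]@T[:3,:3].T
        o=T[:3,3]; q=o+d*((33-o[2])/d[:,2])[:,None]
        A=np.c_[2*q[:,:2],np.ones(len(q))]; b=(q[:,:2]**2).sum(1)
        x=np.linalg.lstsq(A,b,rcond=None)[0]; r=np.sqrt(x[2]+x[0]**2+x[1]**2)
        print('cork z',zc.round(1),'n',k.sum(),'fit',x[:2].round(1),'D',(2*r).round(1)); out.append(x[:2])
    out=np.array(out); s=np.array([0,-90,-170,-245.])
    m=out.mean(0); t=s-s.mean(); dr=(t[:,None]*(out-m)).sum(0); ang=np.arctan2(dr[1],dr[0]); e=np.array([np.cos(ang),np.sin(ang)])
    W=m+t[:,None]*e; print('axis',e.round(4),'resid',(out-W).round(1).tolist()); print(W.round(1).tolist())
    return W
if __name__=='__main__': 
    wells('w1',[(151,130),(218,131),(277,132),(333,133)])
    P,p=cloud('w1'); print(P[97,110:360:50,2].round(1),P[200,250].round(1),P[165,110:360:50,2].round(1))
E
python3 wells.py
python3 - <<'E'
from h import *
arm.goto([400,190,400],[np.pi,0,0]); s=arm.sense(); print(s['time'],s['tool_pos'],s['qpos'].round(2))
cap('wrist','w2')
E
```

```text
cork z 17.0 n 2714 fit [ 523.7 -104.5] D 75.0
cork z 17.2 n 1451 fit [ 493.5 -188.2] D 54.6
cork z 17.1 n 1213 fit [ 466.7 -262.6] D 49.9
cork z 17.0 n 979 fit [ 441.5 -332.5] D 44.8
axis [0.339  0.9408] resid [[-0.5, -1.3], [-0.1, -0.4], [0.2, 0.5], [0.4, 1.2]]
[[524.1, -103.2], [493.6, -187.8], [466.5, -263.1], [441.1, -333.6]]
[32.4 32.8 31.8 31.8 32.2] [ 3.804e+02 -1.935e+02 -3.000e-01] [ 0.7 32.5 33.8 32.7 32.4]
3.5833 [400.37334935 189.46316728 399.84300409] [ 0.29  0.13  1.83 -0.    1.18  1.86]
```

View pics/w2.png

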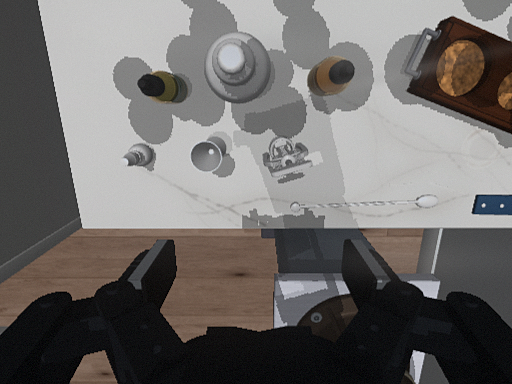

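The wrist view shows the green bottle (160,86), shaker (236,66), amber bottle (333,74), jigger (207,156), corkscrew (287,155) and stopper (138,156). Next I fit circles to the depth slices.

```bash
cat > obj.py <<'E'
from h import *
import sys
from scipy.optimize import least_squares
def fit(q,D):
    f=lambda c: np.hypot(q[:,0]-c[0],q[:,1]-c[1])-D/2
    g=[least_squares(f,q[:,:2].mean(0)+np.array(o),loss='soft_l1',f_scale=1.5) for o in [(0,0),(15,0),(0,15),(15,15)]]
    r=min(g,key=lambda r:r.cost); return r.x, np.sqrt(np.mean(f(r.x)**2))
O={'shaker cap':((498,216),(184,208),40),'shaker body':((498,216),(30,130),66),'shaker sh':((498,216),(147,176),70),
'amber neck':((503,95),(82,118),25),'amber body':((503,95),(8,70),47),
'green neck':((490,321),(74,108),25),'green body':((490,321),(8,62),42),'jig rim':((413,258),(80,92),44),'jig foot':((413,258),(0.5,6),36)}
def run(files):
    for f in files:
        P,p=cloud(f); q=P.reshape(-1,3)
        for n,(c,(a,b),D) in O.items():
            m=(q[:,2]>a)&(q[:,2]<b)&(np.hypot(q[:,0]-c[0],q[:,1]-c[1])<D/2+22)
            if n in('jig foot',): m&=q[:,2]>3
            if m.sum()>20:
                x,r=fit(q[m],D); print(f,n,m.sum(),x.round(1),'rms',r.round(1))
        for n,c,a in [('cork',(410,155),20),('stop',(395,380),20)]:
            m=(q[:,2]>a)&(np.hypot(q[:,0]-c[0],q[:,1]-c[1])<50)
            if m.sum()>20: print(f,n,m.sum(),'min',q[m].min(0).round(0),'max',q[m].max(0).round(0))
if __name__=='__main__': run(sys.argv[1:])
E
python3 obj.py w2 side1 scene1
python3 - <<'E'
from h import *
P,p=cloud('w2')
for u,v in [(30,100),(50,100),(60,50),(130,60),(112,80)]: print(u,v,P[v,u].round(0))
P,p=cloud('side1'); 
for u,v in [(20,150),(30,250),(60,230),(20,230)]: print(u,v,P[v,u].round(0))
E
```

```text
w2 shaker cap 887 [512.9 215.5] rms 4.4
w2 shaker sh 1950 [516.1 218.1] rms 7.8
w2 amber neck 472 [509.2  94.9] rms 3.2
w2 amber body 261 [509.6  93.8] rms 0.2
w2 green neck 398 [495.9 321. ] rms 2.4
w2 green body 279 [496.  321.6] rms 0.2
w2 jig rim 290 [406.6 261.6] rms 2.4
w2 jig foot 30 [405.1 263.7] rms 0.6
w2 cork 24616 min [387. 115.  20.] max [424. 205. 428.]
w2 stop 479 min [379. 365.  20.] max [413. 396.  74.]
side1 shaker cap 123 [514.8 211.6] rms 3.0
side1 shaker body 421 [513.3 212. ] rms 2.1
side1 shaker sh 301 [519.1 209.3] rms 6.5
side1 amber neck 121 [510.2  93.5] rms 4.2
side1 amber body 120 [511.4  92.5] rms 1.0
side1 green neck 128 [496.5 320.8] rms 3.5
side1 green body 169 [497.4 320.7] rms 1.2
side1 jig rim 84 [405.7 263.1] rms 2.6
side1 jig foot 99 [408.5 260.9] rms 12.8
side1 cork 435 min [387. 122.  20.] max [421. 186. 172.]
side1 stop 163 min [379. 365.  20.] max [408. 398.  77.]
scene1 shaker cap 155 [514.1 210.8] rms 3.6
scene1 shaker body 814 [512. 212.] rms 2.4
scene1 shaker sh 320 [519.3 206. ] rms 6.5
scene1 amber neck 138 [511.5  92.7] rms 3.1
scene1 amber body 291 [510.9  92.5] rms 2.2
scene1 green neck 161 [496.9 320.6] rms 2.4
scene1 green body 344 [497.1 321.1] rms 1.5
scene1 jig rim 88 [406.  262.8] rms 2.3
scene1 cork 592 min [383. 122.  20.] max [419. 185. 165.]
scene1 stop 243 min [378. 367.  20.] max [406. 399.  72.]
30 100 [479. 511.  52.]
50 100 [479. 512.  11.]
60 50 [551. 489.   1.]
130 60 [537. 386.  -0.]
112 80 [509. 417.  -0.]
20 150 [262. 516. 685.]
30 250 [262. 572. 521.]
60 230 [260. 524. 532.]
20 230 [261. 567. 566.]
```

Run:
```python
from h import *
P,p=cloud('w2'); q=P.reshape(-1,3)
for n,c,b in [('shakercap',(498,216),212),('amber',(503,95),136),('green',(490,321),127),('jig',(413,258),83)]:
    m=(q[:,2]>b)&(np.hypot(q[:,0]-c[0],q[:,1]-c[1])<45); print(n,m.sum(),np.median(q[m],0).round(1),((q[m].max(0)+q[m].min(0))/2).round(1))
cv2.imwrite('pics/w2crop.png',cv2.resize(p[10:200,100:380],None,fx=2.8,fy=2.8,interpolation=cv2.INTER_CUBIC))
```

```text
shakercap 683 [509.7 213.  216.6] [510.1 213.2 215.7]
amber 125 [509.1  94.7 140.7] [509.4  94.1 140.1]
green 107 [495.8 320.1 130.9] [495.6 321.4 130.4]
jig 15423 [411.1 244.1 397.9] [406.  248.5 254.5]
```

View pics/w2crop.png

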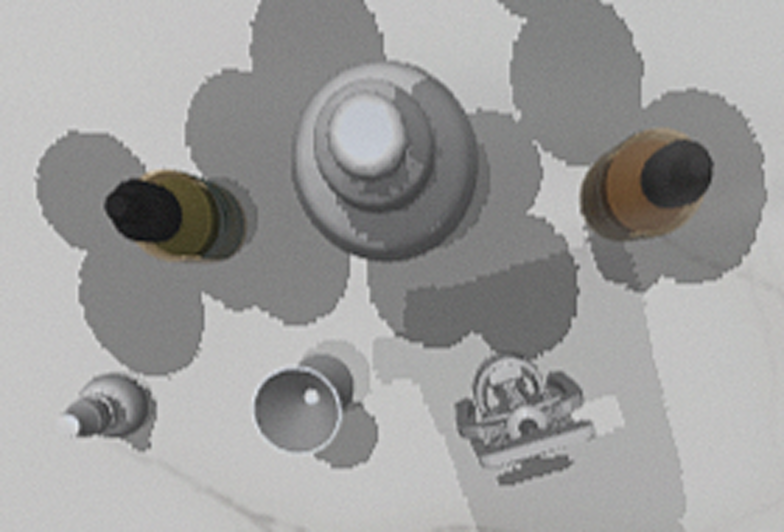

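Positions in mm: jigger (406,262.5), green bottle (496,321), amber bottle (510,94), shaker (511.5,212.5). I'll place from the narrowest well up, with the wrist camera over the wells still empty. The jigger goes first.

```bash
cat >> h.py <<'E'
W={'jigger':(441.1,-333.6),'green':(466.5,-263.1),'amber':(493.6,-187.8),'shaker':(524.1,-103.2)}
pi=np.pi
def st(t=''):
    s=arm.sense(); print(t,round(s['time'],2),s['tool_pos'].round(1),'op',round(s['opening'],1),'F',s['wrist_force'].round(1))
    return s
def pick(xy,z,yaw,op,lift,approach=340):
    arm.goto([*xy,approach],[pi,0,yaw]); arm.set_gripper(op)
    s=st('above'); 
    print('contact',arm.line_to([*xy,z],feed=130,contact_N=8)); st('down')
    arm.set_gripper(0); arm.dwell(.2); st('grip')
    arm.line_to([*xy,z+30],feed=60); st('lift30')
    if lift>30: arm.line_to([*xy,z+lift],feed=150)
E
python3 - <<'E'
from h import *
print(arm.tip_extent)
arm.goto([406,262.5,400],[pi,0,pi/2])
pick((406,262.5),126,pi/2,75,30,approach=300)
cap('wrist','w3'); cap('side','side3')
E
```

```text
72.6
above 5.67 [406.3 262.7 301.3] op 74.7 F [ 0.2 -0.   0.3]
contact False
down 7.16 [406.2 262.6 126.5] op 75.2 F [-0.2 -0.5  0.1]
grip 7.8 [406.  262.6 126.8] op 38.3 F [-2.6 -1.2 11.3]
lift30 8.45 [406.  262.5 156.1] op 38.6 F [ 0.7 -0.  -0.5]
```

View pics/w3.png

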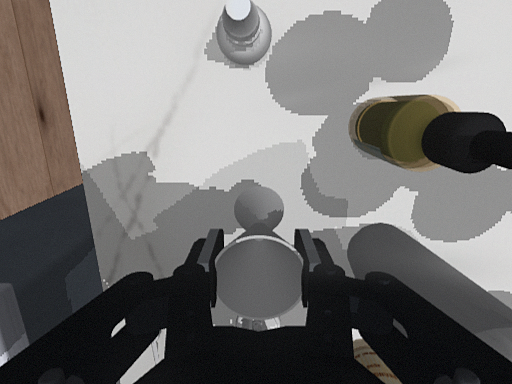

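View pics/side3.png

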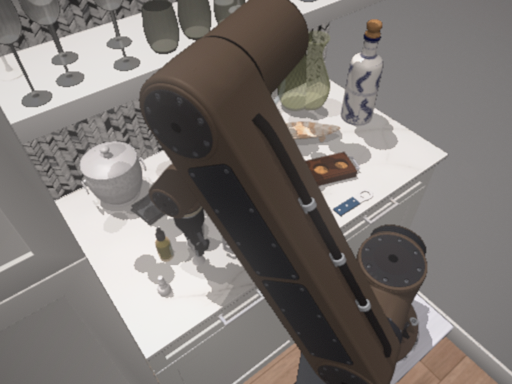

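Run:
```python
from h import *
from obj import fit
P,p=cloud('w3')
print(P[207,258].round(1),P[195,258].round(1),P[225,258].round(1),'rim',P[236,260].round(1),P[300,260].round(1))
R=P[180:330,205:310].reshape(-1,3); R=R[np.isfinite(R[:,0])]
for a in range(5,130,8):
    m=(R[:,2]>a)&(R[:,2]<a+8)&(np.hypot(R[:,0]-406,R[:,1]-262)<30)
    if m.sum()>5: print(a,m.sum(),R[m].min(0).round(0),R[m].max(0).round(0),((R[m].min(0)+R[m].max(0))/2).round(1))
```

```text
[404.8 273.2  53.2] [404.7 277.7  41.8] [404.8 273.3  82.1] rim [405.8 283.  115.7] [405.9 244.5 108. ]
29 387 [387. 254.  29.] [423. 281.  37.] [405.1 267.4  33.1]
37 433 [389. 255.  37.] [421. 279.  45.] [405.1 267.1  41. ]
45 391 [392. 256.  45.] [418. 276.  53.] [405.4 266.2  49. ]
53 326 [395. 259.  53.] [415. 274.  61.] [405.1 266.2  57. ]
61 157 [398. 262.  61.] [412. 271.  69.] [405.1 266.4  64.9]
69 186 [399. 256.  69.] [411. 272.  77.] [405.1 263.8  73. ]
77 432 [386. 253.  77.] [414. 274.  85.] [400.  263.4  81. ]
85 880 [377. 250.  85.] [431. 277.  93.] [404.2 263.4  89. ]
93 1352 [378. 247.  93.] [431. 279. 101.] [404.3 263.1  97. ]
101 1793 [379. 244. 101.] [430. 282. 109.] [404.5 262.7 105. ]
109 2558 [381. 240. 109.] [428. 284. 117.] [404.5 262.2 113. ]
117 984 [382. 241. 117.] [427. 285. 125.] [404.5 263.  120.9]
125 46 [384. 258. 125.] [426. 271. 129.] [405.1 264.3 127.1]
```

The jigger was lifted 29 mm and is upright, with foot and rim centred at y≈263. Next I place it.

```bash
cat >> h.py <<'E'
YP=np.arctan2(.9408,.339)
def place(n,zg,travel,op,pre=True,tag=None):
    xy=W[n]; z=zg+17
    s=arm.sense()
    arm.goto([*xy,travel],[pi,0,YP]); st('above well')
    arm.line_to([*xy,z+22],feed=140); st('mouth')
    c=arm.line_to([*xy,z+4],feed=50,contact_N=12); s=st(f'in {c}')
    if c: return False
    c=arm.line_to([*xy,z-4],feed=20,contact_N=5); s=st(f'seat {c}')
    if s['tool_pos'][2]>z+3.5: print('HIGH'); return False
    arm.dwell(.2)
    arm.set_gripper(op); arm.dwell(.2); st('open')
    arm.line_to([*xy,z+60],feed=120)
    return True
E
python3 - <<'E'
from h import *
arm.line_to([406,262.5,375],feed=200)
xy=W['jigger']; arm.goto([*xy,375],[pi,0,YP]); st('aw')
cap('wrist','w4a')
print(place('jigger',126.5,370,66)); st(); cap('wrist','w4')
E
```

```text
aw 11.93 [ 441.5 -332.9  375.1] op 39.0 F [ 0.5  0.  -1.1]
above well 12.23 [ 441.2 -333.2  369.6] op 38.7 F [ 0.5 -0.6 -0.8]
mouth 13.84 [ 441.3 -333.7  166.1] op 38.6 F [ 0.2 -0.2 -0.9]
in False 14.35 [ 441.1 -333.5  147.2] op 38.7 F [ 0.5 -0.6 -0.4]
seat True 14.65 [ 441.3 -333.8  143.9] op 38.5 F [0.4 1.3 5.6]
open 15.43 [ 441.1 -333.5  143.4] op 66.0 F [-0.8 -0.2 -0. ]
True
 16.08 [ 440.9 -333.4  203.1] op 65.9 F [0.2 0.6 0.1]
```

View pics/w4.png

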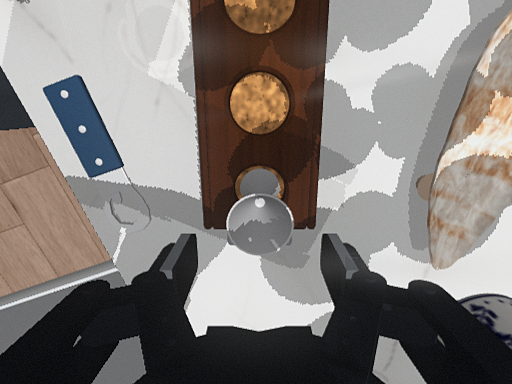

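The jigger stands in the narrowest well, rim around (260,222) and foot inside the bore, and it touched at the expected height. The green bottle is next.

Run:
```python
from h import *
xy=(496.2,321)
arm.line_to([*W['jigger'],340],feed=200)
pick(xy,147,pi/2,60,30,approach=345)
cap('wrist','w5')
```

```text
above 19.54 [496.5 320.6 345. ] op 60.0 F [ 0.9 -0.3  0.1]
contact False
down 21.22 [496.4 321.1 147.7] op 60.0 F [ 0.   0.2 -1. ]
grip 21.83 [496.3 321.1 147.5] op 23.6 F [-0.8 -1.6  6. ]
lift30 22.48 [496.1 321.  177.1] op 23.6 F [ 0.1 -0.  -1.2]
```

View pics/w5.png

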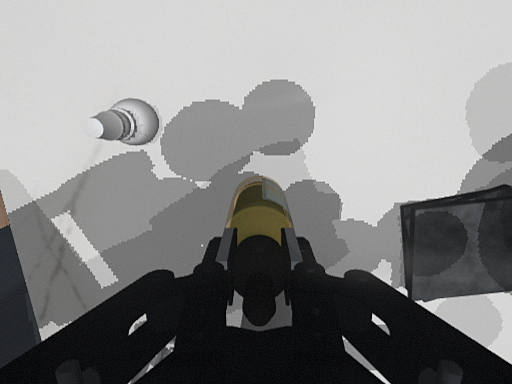

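The green bottle is held by its neck and hangs straight, body at (260,200).

Run:
```python
from h import *
arm.line_to([496.2,321,390],feed=200); st('lift')
print(place('green',147.5,385,52)); st(); cap('wrist','w6')
```

```text
lift 23.75 [496.  320.9 388.9] op 23.6 F [ 0.1 -0.4 -2.5]
above well 25.85 [ 466.9 -262.5  385. ] op 24.0 F [-0.3 -0.  -2. ]
mouth 27.42 [ 466.7 -263.2  187.1] op 23.7 F [-0.7  0.6 -1.9]
in False 27.93 [ 466.5 -263.1  168.2] op 23.8 F [ 0.4 -0.1 -1.8]
seat True 28.24 [ 466.7 -263.3  164.5] op 23.6 F [-1.3  0.2  7.2]
open 29.02 [ 466.5 -263.1  163.8] op 52.1 F [-0.1  0.1 -0.4]
True
 29.68 [ 466.3 -263.   224.1] op 51.8 F [-0.4  0.1 -0.2]
```

View pics/w6.png

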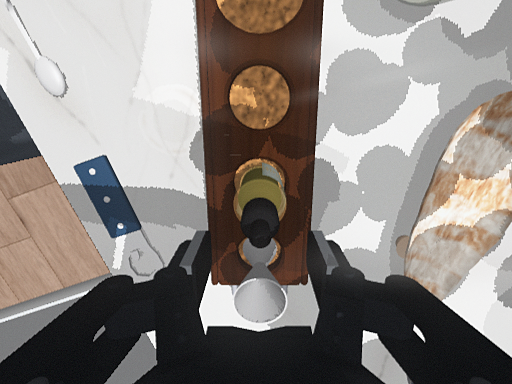

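The green bottle sits in the third well at (260,190), again touching at the expected height. The amber bottle is next.

Run:
```python
from h import *
arm.line_to([*W['green'],340],feed=200)
print(kin.ik([510,94,340],[pi,0,pi]))
pick((510,94),157,pi,55,30,approach=340)
cap('wrist','w7')
```

```text
[ 0.05484837  0.30122021  1.76843468  0.          1.07193777 -1.51594796]
above 32.02 [510.2  93.3 339.9] op 54.9 F [-0.2  0.3  0.3]
contact False
down 33.58 [510.2  94.  157.5] op 54.8 F [ 0.6 -0.1 -0.4]
grip 34.17 [510.2  94.  157.4] op 23.6 F [-1.2 -0.4  6.2]
lift30 34.82 [509.9  94.  187.1] op 23.4 F [ 0.9  0.6 -2.4]
```

View pics/w7.png

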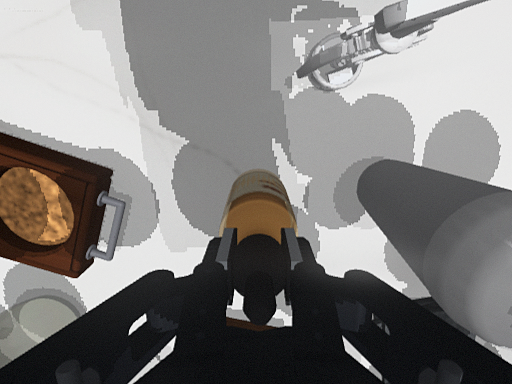

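The amber bottle is held straight at (258,200), and the corkscrew and shaker are undisturbed.

Run:
```python
from h import *
arm.line_to([510,94,340],feed=200)
print(place('amber',157.5,340,52)); st(); cap('wrist','w8')
```

```text
above well 37.02 [ 493.7 -187.3  339.5] op 23.3 F [-0.2 -0.1 -1.9]
mouth 38.2 [ 493.9 -187.9  197.2] op 23.7 F [-0.9 -0.3 -1.1]
in False 38.71 [ 493.6 -187.8  178.2] op 23.6 F [ 0.4  0.7 -1.5]
seat True 39.02 [ 493.8 -187.9  174.4] op 23.3 F [-0.5  0.2  6.8]
open 39.81 [ 493.5 -187.7  173.7] op 51.8 F [0.5 0.2 0.4]
True
 40.47 [ 493.4 -187.7  234.1] op 51.9 F [ 0.8  0.6 -0.3]
```

View pics/w8.png

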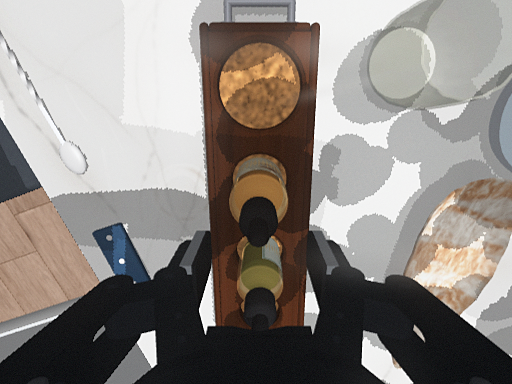

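The amber bottle is seated in the second well at (258,190). I refit the widest well from this picture before fetching the shaker.

Run:
```python
from h import *
import wells
try: wells.wells('w8',[(260,85)])
except Exception as e: print(e)
arm.line_to([*W['amber'],345],feed=200)
pick((511.3,213),258,pi/2,65,30,approach=345)
cap('wrist','w9')
```

```text
cork z 17.2 n 5997 fit [ 523.  -102.7] D 75.4
axis [1. 0.] resid [[-126.2, 0.0], [-36.2, 0.0], [43.8, 0.0], [118.8, 0.0]]
[[649.3, -102.7], [559.3, -102.7], [479.3, -102.7], [404.3, -102.7]]
above 42.98 [511.5 212.4 345. ] op 64.7 F [ 0.3  0.6 -0.2]
contact False
down 43.8 [511.6 213.1 258.6] op 64.5 F [-0.2  0.3  0.3]
grip 44.4 [511.5 213.1 259.2] op 33.2 F [-1.5  0.2  7.1]
lift30 45.05 [511.2 213.  288. ] op 33.0 F [ 0.5 -0.5 -4.2]
```

View pics/w9.png

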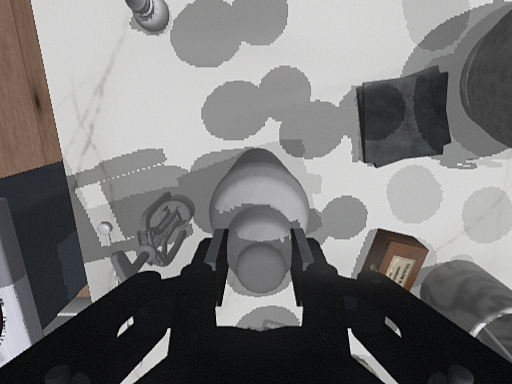

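Run:
```python
from h import *
def top(f):
    P,p=cloud(f); q=P[240:300,235:290].reshape(-1,3); print(f,'cap z pct',np.nanpercentile(q[:,2],[50,90,98]).round(1), 'y',np.nanmedian(q[:,1]).round(1))
    for v in range(150,290,10): print(v,P[v,260].round(1))
top('w9')
arm.dwell(1.0); st(); cap('wrist','w10'); 
P,p=cloud('w10'); q=P[240:300,235:290].reshape(-1,3); print(np.nanpercentile(q[:,2],[50,90,98]).round(1))
```

```text
w9 cap z pct [242.7 246.1 246.7] y 215.0
150 [511.7 243.   70.7]
160 [511.4 247.9 150.7]
170 [511.2 246.7 178.7]
180 [511.2 242.6 188.2]
190 [511.2 237.6 193.1]
200 [511.2 232.7 197.8]
210 [511.1 232.8 214.7]
220 [511.1 231.6 225.7]
230 [511.1 228.5 230.9]
240 [511.1 225.5 235.6]
250 [511.  224.5 243.4]
260 [511.  221.  246.1]
270 [511.  214.9 244.5]
280 [511.  210.4 245.7]
 46.1 [511.3 213.  288. ] op 33.0 F [-0.4 -0.3 -3.6]
[242.7 246.2 246.8]
```

The grip opening of 33 mm means the pads hold the tapered part of the cap. The cap-top height relative to the tool stayed the same over a 1 s dwell, so it isn't slipping. I'll carry it along a straight line to stay clear of the shelf edge.

Run:
```python
from h import *
arm.line_to([511.3,213,345],feed=80)
xy=W['shaker']
arm.line_to([*xy,345],feed=110,ori=[pi,0,YP]); st('above')
cap('wrist','w11'); P,p=cloud('w11'); q=P[240:300,235:290].reshape(-1,3); print(np.nanpercentile(q[:,2],[50,90,98]).round(1))
```

```text
above 50.04 [ 524.1 -103.   345. ] op 32.9 F [-0.7  0.3 -3.2]
[299.8 303.3 303.8]
```

View pics/w11.png

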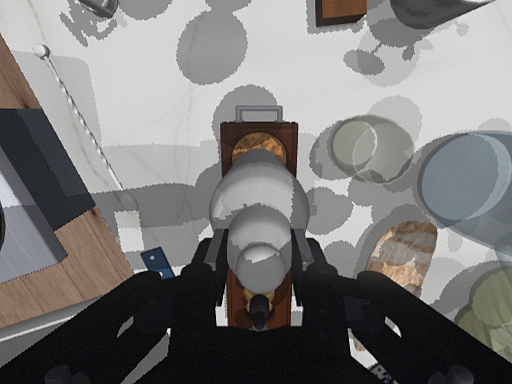

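Run:
```python
from h import *
print(place('shaker',258.9,345,62)); st(); cap('wrist','w12')
```

```text
above well 50.34 [ 524.1 -103.2  345. ] op 32.8 F [ 0.7 -0.8 -3.3]
mouth 50.83 [ 524.4 -103.3  298.2] op 32.9 F [-0.1  0.3 -3.5]
in False 51.33 [ 524.1 -103.2  279.8] op 33.5 F [-0.1  0.1 -3.9]
seat True 51.64 [ 524.3 -103.2  276.2] op 32.8 F [-1.   0.4  6.3]
open 52.43 [ 523.9 -103.1  275.2] op 62.2 F [ 0.1 -0.2  0.2]
True
 53.09 [ 523.9 -103.1  335.4] op 61.9 F [-1.3  0.6 -1.2]
```

View pics/w12.png

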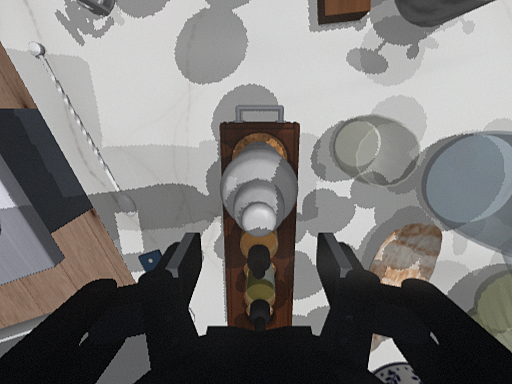

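Everything is seated, with the shaker in the widest well at (258,185). I back off sideways and run a final check from the fixed cameras and the wrist.

Run:
```python
from h import *
arm.line_to([524,-103,375],feed=100)
arm.goto([470,120,380],[pi,0,pi/2+.3]); st()
cap('side','sideF'); cap('scene','sceneF')
from obj import fit
for f in ['sideF','sceneF']:
    P,p=cloud(f); q=P.reshape(-1,3); print('valid',f)
    for n,D,h,ba in [('shaker',66,217,140),('amber',47,142,70),('green',42,132,62),('jigger',44,88,None)]:
        c=W[n]; k=np.hypot(q[:,0]-c[0],q[:,1]-c[1])<D/2+6
        lo,hi=(36,17+ba) if ba else (17+82,17+92)
        m=k&(q[:,2]>lo)&(q[:,2]<hi)
        if m.sum()>15: 
            x,r=fit(q[m],D); print(n,m.sum(),'off',(x-c).round(1),'rms',r.round(1),'top-17-h',(np.nanpercentile(q[k][:,2],99.5)-17-h).round(1))
            if n!='jigger':
                for a,b in[(lo,(lo+hi)/2),((lo+hi)/2,hi)]:
                    mm=m&(q[:,2]>a)&(q[:,2]<b)
                    if mm.sum()>10: print('   ',a,fit(q[mm],D)[0].round(1))
    for n,c in [('cork',(403,154)),('stop',(395,380))]:
        m=(q[:,2]>20)&(q[:,2]<180)&(np.hypot(q[:,0]-c[0],q[:,1]-c[1])<50)
        if m.sum()>20: print(n,m.sum(),q[m].min(0).round(0),q[m].max(0).round(0))
```

```text
54.6 [470.4 119.4 379.8] op 62.4 F [ 0.7 -0.2  0.2]
valid sideF
cork 439 [387. 123.  21.] [423. 184. 169.]
stop 169 [379. 364.  20.] [410. 399.  76.]
valid sceneF
shaker 783 off [ 1.3 -0.8] rms 3.0 top-17-h -2.5
    36 [ 526.8 -105.9]
    96.5 [ 524.1 -102.5]
amber 238 off [0.3 0.9] rms 2.4 top-17-h -2.8
    36 [ 493.8 -186.7]
    61.5 [ 494. -187.]
green 173 off [ 1.3 -0.6] rms 2.4 top-17-h -2.2
    36 [ 467.6 -263.3]
    57.5 [ 467.9 -264.3]
cork 591 [384. 122.  20.] [416. 187. 165.]
stop 239 [378. 365.  20.] [410. 399.  73.]
```

View pics/sideF.png

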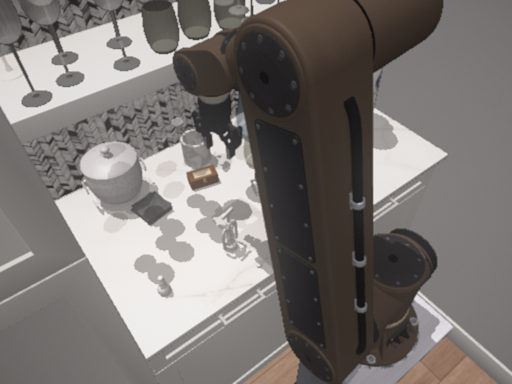

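View pics/sceneF.png

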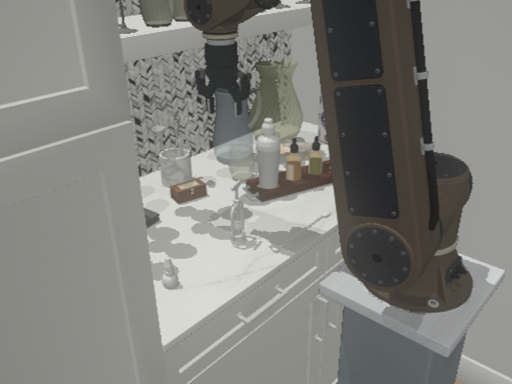

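The scene camera shows the shaker (268,160), amber bottle (294,165) and green bottle (316,160) upright in the stand, and both bystanders unmoved. The arm hides the jigger, so I take one wrist look.

Run:
```python
from h import *
arm.goto([430,-228,400],[np.pi,0,-0.33]); st()
cap('wrist','wF')
from obj import fit
P,p=cloud('wF'); q=P.reshape(-1,3)
for n,D,lo,hi in [('jigger',44,97,107),('green',25,90,125),('amber',25,100,135),('shaker',40,198,222)]:
    c=W[n]; m=(np.hypot(q[:,0]-c[0],q[:,1]-c[1])<D/2+6)&(q[:,2]>lo)&(q[:,2]<hi); k=(np.hypot(q[:,0]-c[0],q[:,1]-c[1])<D/2+6)&(q[:,2]<300)
    x,r=fit(q[m],D); print(n,m.sum(),(x-c).round(1),'rms',r.round(1),'top',np.percentile(q[k][:,2],99.5).round(1))
```

```text
56.02 [ 430.1 -227.8  399.9] op 62.0 F [ 0.6 -0.3  0. ]
jigger 347 [0.8 1.7] rms 2.4 top 105.7
green 294 [1.3 0.5] rms 3.3 top 150.3
amber 333 [-0.4 -0.4] rms 2.8 top 160.0
shaker 1062 [-0.8  3.3] rms 2.7 top 235.3
```

View pics/wF.png

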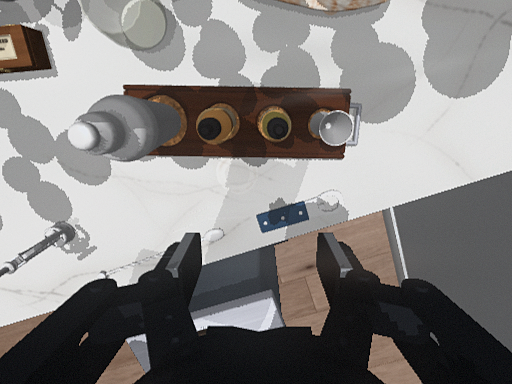

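All four tops are at the seated heights (105, 149, 159 and 234 mm expected, each read within about 1.3 mm). The picture shows all four upright in the row, jigger at (337,127), so I hand in.

Run:
```python
from h import *
arm.dwell(.5); print(arm.sign_off()); st()
```

```text
the job is handed in; nothing more can be done
None
the job is handed in; nothing more can be done
```

I stood the jigger, green bottle, amber bottle and shaker in their wells, from narrowest to widest, and handed the job in at about 57 s of the 115 s allowed. No verdict was reported. Each one was lowered until it touched the cork, and each touched within about 1 mm of the expected height.

- **Height:** in the last pictures all four tops were within about 1.3 mm of their seated height.
- **Centring:** all four measured within about 2 mm of the well centres, except the shaker's cap, which read 3.3 mm off in the wrist view. The shaker body read 1.5 mm off in the scene camera, and both are inside the 8 mm limit.
- **Bystanders:** the corkscrew and wine stopper measured the same as at the start to within a few mm of camera noise. The arm stood clear of everything.
- **Checks that disagreed or were thin:**
  - The scene camera read the shaker and bottle tops 2–3 mm low, while the wrist camera read them about 1 mm high.
  - Its upper and lower fits of the shaker body also differed by about 4 mm, which I took as depth noise because the shaker looks upright in both pictures.
  - The arm hid the jigger from the scene camera, so its final check is from the wrist camera alone.

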